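# Fetch the soak basket out of the deep tank with the hook rod

## Task

Take the hook rod from its stand, reach down into the narrow soak tank with it and lift the basket out by its wire bail, then seat the basket fully home in the round hole of the drip stand. Unhook it and hang the rod back in its slot. Work gently by feel, with light forces only (how far the hook reaches is never the same); do not touch the basket with the gripper, and leave everything else on the table where it is.

Things in the scene. Friction and masses are not known exactly. Their poses are not given: they have to be found in the camera images.
- tank: Fixed narrow open-topped grey plastic tank, outside 82 (x) x 78 (y) x 145 mm high with a lip flaring 5 mm outward; walls and floor 4 mm thick, so 74 x 70 mm inside. Origin: centre of the underside, z up.
- tank_ledge (a point): Centre of the ledge frame deep inside the tank, at its top face, 50 mm above the table. The frame is 6 mm thick and leaves a 53 x 53 mm square opening; the basket hangs on it by its flange.
- basket: Loose upright steel basket, 170 to 350 g: drum 46 mm across, 28 mm high, bottom edge bevelled 6 mm, closed by a flat lid flange 64 mm across, 4 mm thick. Origin: centre of the underside; lid top 32 mm above it. Hung in the tank, the lid top is 54 mm above the table; the drum has about 3 mm play in the ledge's opening and is turned up to 0.5 rad from the tank's axes.
- basket_bail (a point): Middle of the crown of the basket's wire bail, on the wire's centre line, 20.5 mm above the lid top (18 mm free below the wire). The 5 mm wire lies in the basket's y-z plane: feet on the lid at y = -22 and +22 mm, level crown from y = -7 to +7 mm. A hook goes under it along the basket's x axis, from either side.
- rod: Loose steel hook rod, 135 g, hanging upright in its stand. Origin: on the shaft axis at the underside of the guard, z up. Guard: plate 4 mm thick, x = -20 to +36 mm, 40 mm wide. Above it a wooden handle 18 x 18 mm square on the shaft axis, 4 to 60 mm above the origin: grip it from above. Below it an 11 mm thick sleeve, 60 mm long.
- rod_sleeve_end (a point): Sleeve's lower end. Below it a 6 mm shaft with a J hook: foot 6 mm thick along the rod's +x, upturned tip 16 mm off the shaft axis, topping 14 mm above the foot's underside. Telescopic: foot's underside 102 to 132 mm below the rod's origin, unmeasured, other at every start, slips only above 30 N: find it by touch. The hook cushions upward, spring 3.5 N/mm, 6 mm.
- stand: Fixed rod stand: base plate 100 x 90 mm, top plate 90 x 80 mm with its top at 145 mm, both centred 8 mm towards the stand's +x from the origin, on side panels at y = -35 and +35 mm. Origin on the table below the rod's shaft axis. The rod hangs with its guard on the top plate, its hook pointing to the stand's +x within 0.1 rad.
- stand_slot (a point): Point on the top of the stand's top plate where the rod's shaft axis hangs, 145 mm above the table. The slot (36 mm along x, 22 mm along y) reaches from x = -10 to +26 mm about this point; axes as the stand's.
- drip: Fixed white drip stand, a 110 x 110 mm plate 10 mm thick on four legs, its top at 50 mm. Origin on the table under the centre.
- drip_hole (a point): Centre of the drip stand's round hole, at the height of the plate's top; hole 54 mm across, going through, with a 3 mm bevelled mouth. Fully home, the basket's flange lies flat on the plate and its origin is 28 mm below this point.
- marker_a: Bystander, leave alone: a marker pen lying flat, 135 mm long, 13 mm thick.
- marker_b: Bystander, leave alone: another marker pen lying flat, 135 mm long.
- tape: Bystander, leave alone: a roll of tape lying flat, 90 mm across, 24 mm high.
- scissors: Bystander, leave alone: a pair of scissors lying flat, about 200 mm long, 12 mm high.
- glue: Bystander, leave alone: a white glue bottle, 52 mm across, 130 mm tall.
- paint_jar: Bystander, leave alone: a glass paint jar, 68 mm across, 75 mm tall.
- phone: Bystander, leave alone: a phone lying flat, 145 x 70 x 9 mm.
There are look-alikes about, which are no part of the job. Leave any orange or turquoise look-alike of the rod alone.

How it is judged:
By the outcome, as a careful person would: the job done as asked, in the order asked, and still so for the second after the job is handed in, with the robot touching nothing.
It also fails if it takes over 69 s, if anything falls off the work surface, if the arm or the gripper's body presses on something with over 40 N, if the wrist force passes 120 N, or if a joint passes its speed limit or range.

## Robot

A 6-joint arm with a two-finger parallel gripper is mounted at the origin on the work surface. World frame = base frame: x ahead of the robot, y to its left, z up, the work surface at z = 0. Lengths are in mm, angles in rad, forces in N, time in s.
With the tool pointing down it reaches from about 275 to 1000 mm from the base axis. Payload 8.4 kg.
Tool frame: the origin (TCP) lies where the fingers leave the gripper's body, on its centre line; the fingertips stand 73 mm ahead of it and the grasp point (between the pads) lies 54 mm ahead of it (grip_point_offset is the distance from the TCP to the grasp point, in mm); z points along the fingers, y is the direction in which the jaws open and shut (so a half turn about z gives the same grasp; the last joint's range is limited). The gripper opens to 85 mm and grips with 20 to 120 N. Pads are 22 mm wide; open, the fingers measure 114 mm over their backs; the gripper's body (76 mm by 85 mm) begins 54 mm behind the grasp point. The pads swing forward as they close: fully open they stand 13 mm farther back than shut.
Start: joints at [1.161, 0.353, 1.633, -0, 1.155, -0.002], TCP at [247.868, 573.751, 303.881] pointing down, gripper open.
Joint ranges: [-2.63, 2.63], [-0.92, 2.1], [0.06, 2.66], [-1.3, 4.44], [0, 2.69], [-3.02, 3.02]. Speed limits (rad/s): [2.22, 2.22, 2.79, 3.14, 3.14, 3.14].

## Interface

Orientations are given as [roll, pitch, yaw] about the fixed x, y, z axes, in that order (R = Rz(yaw) Ry(pitch) Rx(roll)).
In Python, from rig import sense, grab_frame, sign_off, grip_point_offset gives the robot as it stands. The module is installed in compiled form; this text tells all that it offers.
- The arm moves only by the tool drive_tool, never from a script. Its argument "targets" is one flat list of numbers, 7 for each row, row after row: the shift along the tool's x, y, z in m, then the turn, a rotation vector about the tool's x, y, z in rad, then the opening, from 0 (shut) to 1 (fully open). In form: [tx, ty, tz, wx, wy, wz, grip, tx, ty, tz, wx, wy, wz, grip, ...]. A call has 1 to 12 rows; each row is the pose to reach, as a shift and turn from the pose commanded when the call began, along the tool's axes at that moment; what a row does not reach only later rows make up. A row lasts 1/12 s, in which the tool goes at most 41.7 mm and 7.16 degrees, less where a joint would pass 70% of its speed; a pose out of reach is approached as far as the arm can. A call with a gripper value outside its range is refused whole. The fingers move at their own pace and stop on an object; "force" is the grip in N (left out, the last holds). Time passes only in rows, so rows that repeat a pose let the fingers close. It gives the time, the measured TCP pose, the force and the opening at its end, in the units of the state.
- sense(): the state, without advancing time (a new reading comes with each control period).
- grab_frame(name): name is "scene" or "top"; returns a dict with "color" (420x560x3 uint8, blue, green, red), "vertical_fov" (degrees; the focal length in pixels is half the picture's height over the tangent of half this angle, whatever the lens; pixels are square), "cx", "cy" (the principal point, pixels), "world_from_camera" (4x4, takes a point from camera to world coordinates). Camera axes: x right, y down, z forward; pixel columns grow to the right and rows downward; lengths in mm; the calibration is good to about 2 mm. A picture is of the moment at which its call begins. There is no depth.
- sign_off(): hands the job in, once; it reports no verdict.
The state is a dict: "clock": time; "qpos": joint angles; "qvel": joint speeds; "joint_efforts": joint torques, N m; "eef_pos": TCP position; "tcp_rot": TCP orientation; "contact_force": force on the tool from outside, world axes, zero at the start; "wrist_torque": the same for the moment, N m; "opening": opening from 0.0 (shut) to 1.0 (fully open).
Only numpy, scipy, OpenCV 4.12 (cv2) and the standard library are available. Lean on these libraries where they do the work, as an engineer would, in place of code of your own. Each camera call takes 0.05 s, during which the arm holds its last target. There are 200 camera calls.

## Working session

There is one attempt and no reset: what is moved stays moved. The work goes in short steps, Python scripts to look and compute and a tool call to move; the robot and the scene stay as the last step left them, time stands still between calls to the robot, and variables do not carry over. Pictures are saved under pics/ and viewed, about 8 in all and at most 12, crops included, and the job is handed in when it is done.

Besides the shell and the picture viewer there is one more tool, called after "Call:" by a JSON object that holds its "api" and its "payload". drive_tool: Moves the arm, as the interface text tells. Its arguments: {"type":"object","properties":{"targets":{"type":"array"},"force":{"type":"number"}},"required":["targets"]}

```bash
mkdir -p pics; python3 - <<'E'
from rig import *
import cv2,numpy as np
print(sense(), grip_point_offset)
for n in ("scene","top"):
    f=grab_frame(n); cv2.imwrite(f"pics/{n}0.png",f["color"]); np.set_printoptions(suppress=True,precision=3)
    print(n,f["vertical_fov"],f["cx"],f["cy"]);print(f["world_from_camera"])
E
```

```text
{'clock': 0.0, 'qpos': array([ 1.16058530e+00,  3.53646576e-01,  1.63413593e+00,  1.97158776e-05,
        1.15519127e+00, -2.43529236e-03]), 'qvel': array([ 4.31028905e-04, -5.82638197e-04, -5.52535894e-05,  1.69330755e-04,
       -1.76073165e-03, -1.97356207e-04]), 'joint_efforts': array([-6.28478074e-05, -6.05240965e+01, -3.42067087e+01,  1.47045812e-04,
        9.36606608e-03, -1.86209815e-05]), 'eef_pos': array([247.72193053, 573.40354414, 303.16182207]), 'tcp_rot': array([-3.14021158e+00, -2.13898861e-05,  2.73380893e+00]), 'contact_force': array([0.22165529, 0.61582759, 0.41519682]), 'wrist_torque': array([-0.01022556,  0.00318149, -0.00633381]), 'opening': 0.9997911839235218} 53.900000000000006
scene 43.417118495463626 284.0639094823145 216.38748566014164
[[  -0.378    0.792   -0.48  1130.338]
 [   0.926    0.322   -0.198  290.947]
 [  -0.002   -0.519   -0.855 1327.288]
 [   0.       0.       0.       1.   ]]
top 43.727384521278324 277.13761084368474 213.2267686841824
[[  -0.006   -0.997    0.072  362.749]
 [  -1.       0.006   -0.001   -2.349]
 [   0.      -0.072   -0.997 1762.074]
 [   0.       0.       0.       1.   ]]
```

View pics/scene0.png

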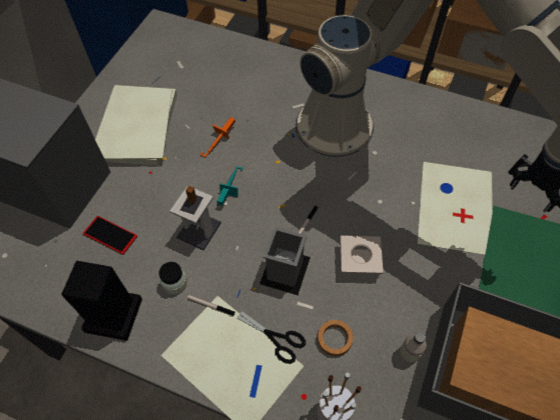

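View pics/top0.png

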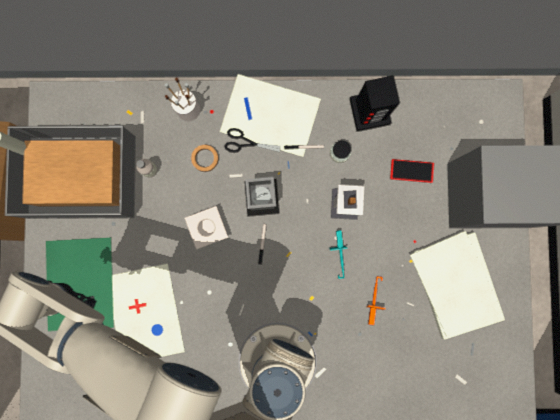

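Scene view: rod handle in the white-topped stand at about (191,192), grey tank (286,258), drip stand (361,255). The orange (220,137) and turquoise (229,186) look-alikes lie flat on the table. In the top view the rod is at (352,200), tank (262,195), drip (207,226), turquoise (340,252), orange (375,300). A white jar (182,100) and the black objects (375,103) are not part of the job. I choose the upright rod in the stand and check it in a close crop.

```bash
python3 - <<'E'
import cv2,numpy as np
t=cv2.imread("pics/top0.png");s=cv2.imread("pics/scene0.png")
def c(i,x,y,w,h,k): return cv2.resize(i[y:y+h,x:x+w],None,fx=k,fy=k,interpolation=cv2.INTER_CUBIC)
a=c(t,330,180,40,40,7);b=c(t,240,170,45,45,7)[:280,:315];d=c(t,182,203,45,45,7)[:280]
cv2.imwrite("pics/cropt.png",cv2.convertScaleAbs(np.hstack([a,c(t,242,175,40,40,7),c(t,187,206,40,40,7)][:2]+[c(t,187,206,32,40,7)]),alpha=1.3))
cv2.imwrite("pics/crops.png",np.hstack([c(s,165,180,60,70,5),c(s,255,225,55,70,5)[:, :],c(s,335,225,45,70,5)[:, :]]))
E
```

```text
(no output)
```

View pics/cropt.png

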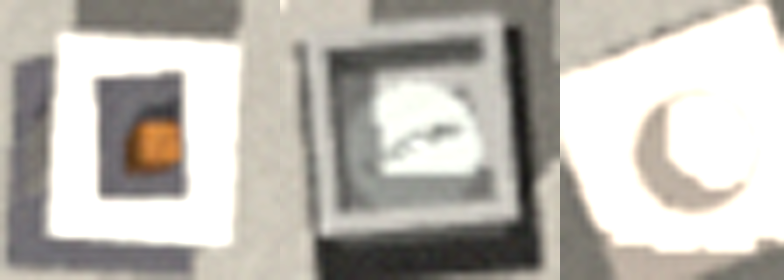

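View pics/crops.png

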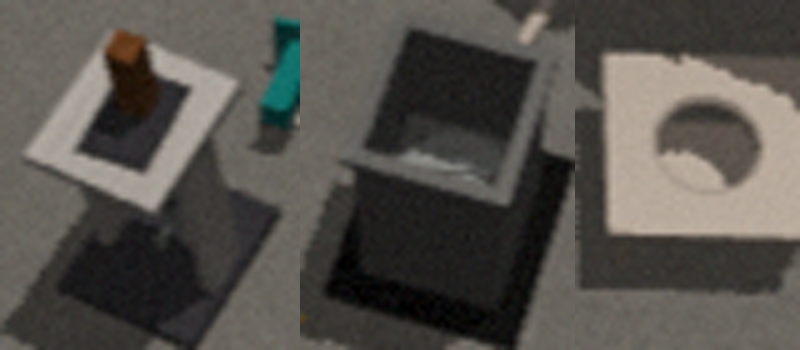

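The crops confirm it: brown wooden handle on a grey guard in the white-topped stand, with the guard's long side towards world +x. In the tank I see the bright basket lid with a dark bail line. Now I measure.

```bash
cat > h.py <<'E'
import numpy as np,cv2
from rig import *
np.set_printoptions(suppress=True,precision=1,linewidth=150)
class Cam:
    def __init__(s,name):
        f=grab_frame(name); s.img=f["color"]; s.T=np.array(f["world_from_camera"]); s.c=(f["cx"],f["cy"])
        s.f=210/np.tan(np.radians(f["vertical_fov"])/2)
    def ray(s,p): 
        d=s.T[:3,:3]@np.array([(p[0]-s.c[0])/s.f,(p[1]-s.c[1])/s.f,1]); return s.T[:3,3],d
    def at(s,p,z): C,d=s.ray(p); return C+d*(z-C[2])/d[2]
    def px(s,w):
        c=s.T[:3,:3].T@(np.asarray(w)-s.T[:3,3]); return np.array([c[0]/c[2]*s.f+s.c[0],c[1]/c[2]*s.f+s.c[1]])
def tri(a,pa,b,pb):
    (A,d),(B,e)=a.ray(pa),b.ray(pb); k=np.linalg.lstsq(np.stack([d,-e],1),B-A,rcond=None)[0]
    P,Q=A+d*k[0],B+e*k[1]; return (P+Q)/2,np.linalg.norm(P-Q)
E
python3 - <<'E'
from h import *
cams={n:Cam(n) for n in("scene","top")}
# stand plate: brightest regions
def quad(n,x,y,w,h,lo,zs):
    c=cams[n]; g=cv2.resize(cv2.cvtColor(c.img,6)[y:y+h,x:x+w],None,fx=8,fy=8,interpolation=cv2.INTER_CUBIC)
    m=(g>lo).astype(np.uint8); cs,_=cv2.findContours(m,0,2); k=max(cs,key=cv2.contourArea)
    hu=cv2.convexHull(k)
    for e in range(10,80,3):
        q=cv2.approxPolyDP(hu,e,True)
        if len(q)<=4:break
    q=(q[:,0]+.5)/8-.5+[x,y]
    print(n,len(q)); 
    W=np.array([c.at(p,zs) for p in q]); print(np.c_[q,W]); print("mean",W.mean(0),"sides",np.linalg.norm(W-np.roll(W,-1,0),axis=1)); return q
quad("top",325,178,50,42,170,145)
quad("scene",165,183,52,42,130,145)
quad("top",180,200,50,50,170,50)
quad("scene",335,230,52,42,130,50)
# handle
for n,(x,y,w,h) in dict(top=(335,185,30,30),scene=(180,180,25,28)).items():
    im=cams[n].img[y:y+h,x:x+w].astype(int); m=(im[...,2]-im[...,0]>35)
    v,u=np.nonzero(m); print(n,"handle",u.min()+x,u.max()+x,v.min()+y,v.max()+y,u.mean()+x,v.mean()+y)
    b=im[...,2]*m; v,u=np.nonzero(b>0.7*b.max()); print("bright",u.mean()+x,v.mean()+y,len(u))
E
```

```text
top 4
[[ 337.9  184.2  569.  -193.1  145. ]
 [ 364.2  186.1  562.7 -274.6  145. ]
 [ 362.4  214.7  473.5 -267.7  145. ]
 [ 336.7  212.7  480.2 -188.   145. ]]
mean [ 521.4 -230.8  145. ] sides [81.8 89.5 80.  89. ]
scene 4
[[ 211.8  195.8  480.  -187.3  145. ]
 [ 195.2  221.2  567.7 -192.3  145. ]
 [ 169.8  210.2  562.8 -270.   145. ]
 [ 184.3  189.1  488.4 -266.1  145. ]]
mean [ 524.7 -228.9  145. ] sides [87.8 77.8 74.5 79.2]
top 4
[[215.8 206.2 510.7 197.7  50. ]
 [227.8 236.7 410.4 158.1  50. ]
 [194.3 240.4 398.7 267.6  50. ]
 [183.9 217.2 475.1 302.   50. ]]
mean [448.7 231.4  50. ] sides [107.8 110.1  83.7 110.3]
scene 4
[[340.6 235.9 413.  163.8  50. ]
 [377.3 244.1 399.1 265.6  50. ]
 [382.7 271.4 473.1 303.   50. ]
 [342.6 271.4 513.4 204.1  50. ]]
mean [449.7 234.1  50. ] sides [102.7  82.9 106.8 108.2]
top handle 348 355 197 203 351.62 200.18
bright 352.5 200.0 30
scene handle 186 193 186 192 189.58536585365854 188.9512195121951
bright 189.25806451612902 188.38709677419354 31
```

```bash
python3 - <<'E'
from h import *
t=Cam("top");s=Cam("scene")
ims={"top":np.mean([t.img]+[grab_frame("top")["color"] for _ in range(5)],0),"scene":np.mean([s.img]+[grab_frame("scene")["color"] for _ in range(5)],0)}
np.savez("avg.npz",**ims)
def c(i,x,y,w,h,k,g): 
    o=cv2.resize(i[y:y+h,x:x+w],None,fx=k,fy=k,interpolation=cv2.INTER_CUBIC)
    return np.clip(255*(np.clip(o,0,255)/255)**g,0,255).astype(np.uint8)
cv2.imwrite("pics/tank.png",np.hstack([c(ims["top"],246,178,33,33,12,1.5),c(ims["scene"],266,230,33,33,12,.7)]))
print(t.at((352.5,200),205),s.at((189.2,188.4),205),tri(t,(352.5,200),s,(189.2,188.4)))
q=[(245.3,181.4),(273.4,177.1),(277,205.7),(247.7,208.6)]
W=np.array([t.at(p,145) for p in q]);print(W,W.mean(0),np.linalg.norm(W-np.roll(W,-1,0),axis=1))
# guard in top: dark inside plate
E
```

```text
[ 513.6 -228.9  205. ] [ 514.4 -227.1  205. ] (array([ 513.5, -228.6,  203. ]), np.float64(1.1741641277617727))
[[579.4  95.  145. ]
 [592.4   7.5 145. ]
 [502.9  -3.2 145. ]
 [494.4  87.7 145. ]] [542.3  46.8 145. ] [88.5 90.1 91.3 85.3]
```

View pics/tank.png

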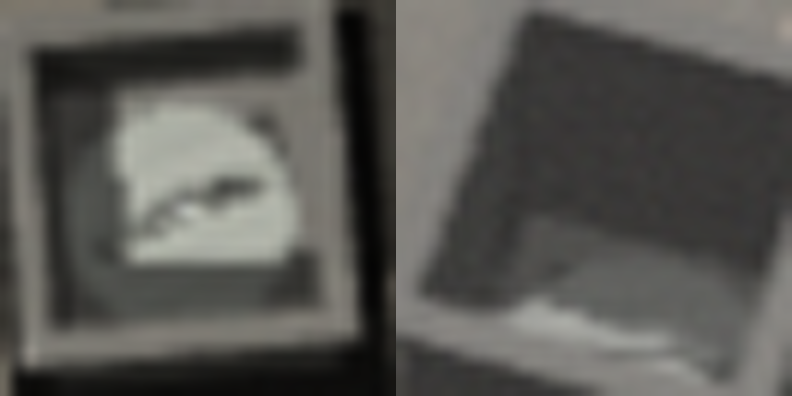

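Tank view: lid centre at about (185,212) in the crop, bail line from (130,238) to (265,183), so the bail lies roughly along world y with a basket yaw of about 0.4. The lit lid edge and the tank rim give a tank centre of about (542,47).

```bash
python3 - <<'E'
from h import *
t=Cam("top");s=Cam("scene");A=np.load("avg.npz")
g=cv2.cvtColor(A["top"].astype(np.uint8),6)
x,y,w,h=338,184,26,30
G=cv2.resize(g[y:y+h,x:x+w],None,fx=8,fy=8,interpolation=cv2.INTER_CUBIC)
m=(G<165).astype(np.uint8); n,l,st,ce=cv2.connectedComponentsWithStats(m)
c=len(G[0])//2; k=l[100,70]; k=max(range(1,n),key=lambda i:st[i,4]*(st[i,0]>0 and st[i,1]>0 and st[i,0]+st[i,2]<w*8)); 
pts=np.argwhere(l==k)[:,::-1].astype(np.float32); b=cv2.boxPoints(cv2.minAreaRect(pts)); b=(b+.5)/8-.5+[x,y]
W=np.array([t.at(p,149) for p in b]); print("guard",W,W.mean(0),np.linalg.norm(W-np.roll(W,-1,0),axis=1))
print("hole",t.at((206.5,227.3),50),s.at((361.4,254),50))
lc=(246+185/12-.46,178+212/12-.46); print("lid",t.at(lc,54))
for p in((130,238),(265,183),(197,210)): print("bail",t.at((246+p[0]/12-.46,178+p[1]/12-.46),66))
print(sense()["clock"])
E
```

```text
guard [[ 550.2 -207.7  149. ]
 [ 551.4 -248.1  149. ]
 [ 494.4 -249.1  149. ]
 [ 493.3 -208.7  149. ]] [ 522.3 -228.4  149. ] [40.5 56.9 40.4 56.9]
hole [441.5 227.9  50. ] [444.8 234.5  50. ]
lid [545.7  49.2  54. ]
bail [537.4  63.8  66. ]
bail [552.2  27.1  66. ]
bail [544.9  45.6  66. ]
0.9
```

Call:
{"api": "drive_tool", "payload": {"targets": [-0.023, -0.026, 0, 0, 0, 0.04, 1, -0.055, -0.062, 0, 0, 0, 0.1, 1, -0.083, -0.093, 0, 0, 0, 0.18, 1, -0.11, -0.123, 0, 0, 0, 0.26, 1, -0.138, -0.154, 0, 0, 0, 0.34, 1, -0.165, -0.185, 0, 0, 0, 0.42, 1, -0.193, -0.216, 0, 0, 0, 0.5, 1, -0.22, -0.247, 0, 0, 0, 0.57, 1, -0.248, -0.278, 0, 0, 0, 0.63, 1, -0.275, -0.309, 0, 0, 0, 0.69, 1, -0.303, -0.34, 0, 0, 0, 0.75, 1, -0.33, -0.37, 0, 0, 0, 0.8, 1]}}

```text
clock: 1.9
eef_pos: [403.4, 103.9, 304.3]
tcp_rot: [3.14, 0.0, 1.931]
contact_force: [0.3, 0.2, 0.2]
opening: 1.004
```

Call:
{"api": "drive_tool", "payload": {"targets": [-0.03, -0.001, 0, 0, 0, 0.03, 1, -0.064, -0.002, 0, 0, 0, 0.06, 1, -0.1, -0.003, 0, 0, 0, 0.1, 1, -0.136, -0.005, 0, 0, 0, 0.14, 1, -0.172, -0.007, 0, 0, 0, 0.18, 1, -0.208, -0.009, 0, 0, 0, 0.22, 1, -0.244, -0.01, 0, 0, 0, 0.26, 1, -0.28, -0.012, 0, 0, 0, 0.3, 1, -0.31, -0.013, 0, 0, 0, 0.33, 0.7, -0.335, -0.014, 0, 0, 0, 0.347, 0.6, -0.349, -0.0143, 0, 0, 0, 0.347, 0.6, -0.3493, -0.0143, 0, 0, 0, 0.347, 0.6]}}

```text
clock: 2.9
eef_pos: [514.5, -227.9, 303.8]
tcp_rot: [3.141, 0.001, 1.585]
contact_force: [-0.8, 0.2, -1.4]
opening: 0.597
```

```bash
python3 - <<'E'
from h import *
print(sense()["eef_pos"],sense()["tcp_rot"],sense()["contact_force"])
E
```

```text
[ 514.5 -227.9  303.8] [3.1 0.  1.6] [-0.8  0.2 -1.4]
```

Call:
{"api": "drive_tool", "payload": {"targets": [0, 0, 0.015, 0, 0, 0, 0.6, 0, 0, 0.035, 0, 0, 0, 0.6, 0, 0, 0.055, 0, 0, 0, 0.6, 0, 0, 0.068, 0, 0, 0, 0.6, 0, 0, 0.073, 0, 0, 0, 0.6, 0, 0, 0.073, 0, 0, 0, 0.6, 0, 0, 0.073, 0, 0, 0, 0.3, 0, 0, 0.073, 0, 0, 0, 0, 0, 0, 0.073, 0, 0, 0, 0, 0, 0, 0.073, 0, 0, 0, 0, 0, 0, 0.073, 0, 0, 0, 0, 0, 0, 0.073, 0, 0, 0, 0], "force": 40}}

```text
clock: 3.9
eef_pos: [514.5, -225.9, 232.1]
tcp_rot: [3.14, 0.0, 1.587]
contact_force: [-0.0, 2.0, 6.6]
opening: 0.208
```

Call:
{"api": "drive_tool", "payload": {"targets": [0, 0, -0.003, 0, 0, 0, 0, 0, 0, -0.01, 0, 0, 0, 0, 0, 0, -0.02, 0, 0, 0, 0, 0, 0, -0.03, 0, 0, 0, 0]}}

```text
clock: 4.23
eef_pos: [513.7, -225.8, 261.8]
tcp_rot: [-3.141, -0.0, 1.587]
contact_force: [-0.1, 0.2, -0.6]
opening: 0.209
```

Call:
{"api": "drive_tool", "payload": {"targets": [0, 0, -0.015, 0, 0, 0, 0, 0, 0, -0.03, 0, 0, 0, 0, 0, 0, -0.045, 0, 0, 0, 0, 0, 0, -0.06, 0, 0, 0, 0, 0, 0, -0.075, 0, 0, 0, 0, 0, 0, -0.09, 0, 0, 0, 0, 0, 0, -0.105, 0, 0, 0, 0, 0, 0, -0.118, 0, 0, 0, 0, 0, 0, -0.124, 0, 0, 0, 0, 0, 0, -0.125, 0, 0, 0, 0, 0, 0, -0.125, 0, 0, 0, 0]}}

```text
clock: 5.15
eef_pos: [513.8, -225.8, 386.3]
tcp_rot: [3.141, 0.0, 1.587]
contact_force: [0.1, 0.5, -1.5]
opening: 0.202
```

```bash
python3 - <<'E'
from h import *
t=Cam("top");s=Cam("scene")
print(sense()["eef_pos"],sense()["contact_force"],sense()["wrist_torque"])
p=s.px([514,-228,200]);print(p)
x,y=int(p[0])-30,int(p[1])-45
a=s.img[y:y+80,max(x,0):x+60]; p=t.px([514,-228,200]);x,y=int(p[0])-30,int(p[1])-40
b=t.img[y:y+80,x:x+60]
cv2.imwrite("pics/lift.png",cv2.resize(np.hstack([a,b]),None,fx=6,fy=6,interpolation=cv2.INTER_CUBIC))
E
```

```text
[ 513.5 -225.7  385.2] [-0.2  1.  -1.7] [-0.  0.  0.]
[189.3 189.3]
```

View pics/lift.png

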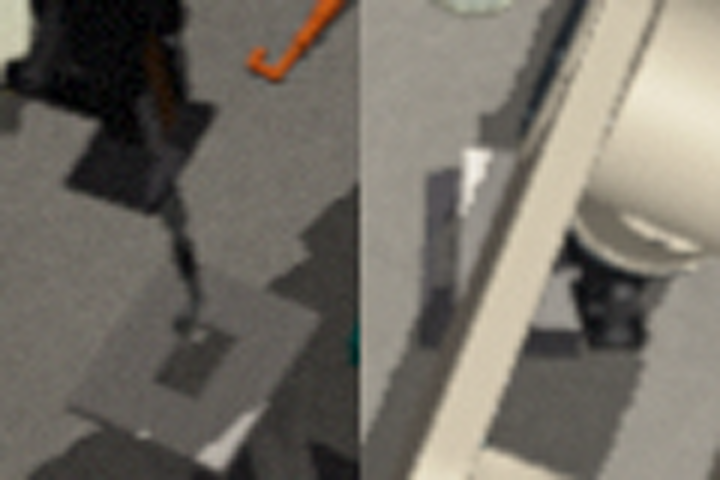

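The scene crop shows the rod hanging upright in the gripper, its hook just above the slot at crop (195,330), and nothing disturbed. Next: over the tank.

Call:
{"api": "drive_tool", "payload": {"targets": [0.01, 0, 0, 0, 0, -0.01, 0, 0.035, 0.001, 0, 0, 0, -0.04, 0, 0.065, 0.002, 0, 0, 0, -0.08, 0, 0.095, 0.003, 0, 0, 0, -0.12, 0, 0.125, 0.004, 0, 0, 0, -0.17, 0, 0.155, 0.005, 0, 0, 0, -0.22, 0, 0.185, 0.006, 0, 0, 0, -0.27, 0, 0.212, 0.007, 0, 0, 0, -0.31, 0, 0.236, 0.008, 0, 0, 0, -0.34, 0, 0.254, 0.009, 0, 0, 0, -0.36, 0, 0.263, 0.009, 0, 0, 0, -0.367, 0, 0.266, 0.009, 0, 0, 0, -0.367, 0]}}

```text
clock: 6.25
eef_pos: [518.1, 41.9, 385.4]
tcp_rot: [-3.141, -0.001, 1.956]
contact_force: [-0.0, 0.7, -1.4]
opening: 0.204
```

```bash
python3 - <<'E'
from h import *
t=Cam("top");s=Cam("scene")
st=sense();print(st["eef_pos"],st["tcp_rot"]*1000,st["contact_force"])
for z in(160,170,180,190,200):print(z,s.px([524,-228,z]))
for w in([519.5,37.9,299],[519.5,37.9,180],[537,45,180]):print(s.px(w),t.px(w))
x,y=235,170
a=s.img[y:y+100,x:x+90]
b=t.img[160:260,230:320]
cv2.imwrite("pics/over.png",cv2.convertScaleAbs(cv2.resize(np.hstack([a,b]),None,fx=4.4,fy=4.4,interpolation=cv2.INTER_CUBIC),alpha=1.5))
E
```

```text
[518.4  40.5 385.6] [-3140.9     0.1  1954.3] [ 0.1 -0.1 -1.4]
160 [189.9 200.7]
170 [189.3 198.6]
180 [188.7 196.5]
190 [188.1 194.4]
200 [187.5 192.3]
[283.7 202.8] [262.3 195.2]
[283.8 228.5] [263.4 199.3]
[283.8 235.1] [261.1 193.6]
```

View pics/over.png

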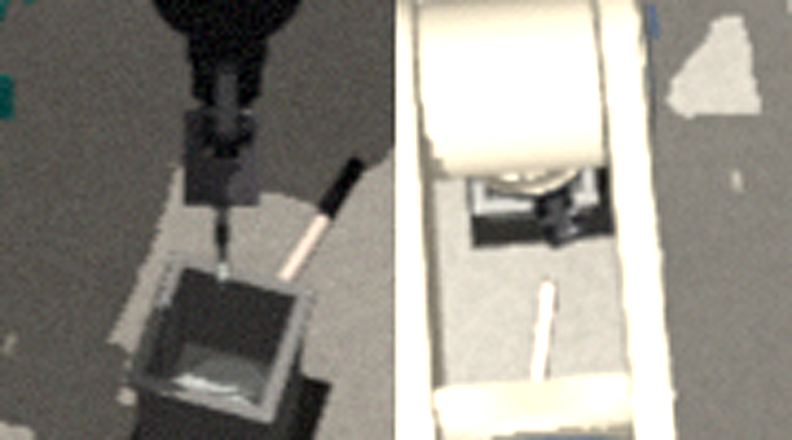

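Scene crop: the hook tip is at crop (222,278), above the tank mouth and on the near side. Estimated extension is about 127–131 mm, to be found by touch.

Call:
{"api": "drive_tool", "payload": {"targets": [0, 0, 0.006, 0, 0, 0, 0, 0, 0, 0.018, 0, 0, 0, 0, 0, 0, 0.03, 0, 0, 0, 0, 0, 0, 0.042, 0, 0, 0, 0, 0, 0, 0.054, 0, 0, 0, 0, 0, 0, 0.066, 0, 0, 0, 0, 0, 0, 0.078, 0, 0, 0, 0, 0, 0, 0.088, 0, 0, 0, 0, 0, 0, 0.094, 0, 0, 0, 0, 0, 0, 0.096, 0, 0, 0, 0, 0, 0, 0.096, 0, 0, 0, 0]}}

```text
clock: 7.27
eef_pos: [518.5, 39.9, 289.4]
tcp_rot: [-3.141, -0.0, 1.953]
contact_force: [-0.2, 0.0, -0.2]
opening: 0.203
```

Call:
{"api": "drive_tool", "payload": {"targets": [0, 0, 0.001, 0, 0, 0, 0, 0, 0, 0.002, 0, 0, 0, 0, 0, 0, 0.003, 0, 0, 0, 0, 0, 0, 0.004, 0, 0, 0, 0, 0, 0, 0.005, 0, 0, 0, 0, 0, 0, 0.006, 0, 0, 0, 0, 0, 0, 0.006, 0, 0, 0, 0, 0, 0, 0.006, 0, 0, 0, 0]}}

```text
clock: 7.93
eef_pos: [518.6, 40.3, 283.8]
tcp_rot: [-3.141, -0.0, 1.954]
contact_force: [1.1, -0.1, -1.3]
opening: 0.209
```

Call:
{"api": "drive_tool", "payload": {"targets": [0, 0, 0.002, 0, 0, 0, 0, 0, 0, 0.004, 0, 0, 0, 0, 0, 0, 0.006, 0, 0, 0, 0, 0, 0, 0.007, 0, 0, 0, 0, 0, 0, 0.007, 0, 0, 0, 0]}}

```text
clock: 8.35
eef_pos: [518.4, 40.3, 276.5]
tcp_rot: [-3.141, -0.0, 1.954]
contact_force: [-0.7, 0.3, -1.1]
opening: 0.207
```

Call:
{"api": "drive_tool", "payload": {"targets": [0, 0, 0.001, 0, 0, 0, 0, 0, 0, 0.002, 0, 0, 0, 0, 0, 0, 0.003, 0, 0, 0, 0, 0, 0, 0.003, 0, 0, 0, 0, 0, 0, 0.003, 0, 0, 0, 0]}}

```text
clock: 8.77
eef_pos: [518.6, 40.3, 273.9]
tcp_rot: [-3.142, -0.0, 1.954]
contact_force: [-0.1, -0.1, -1.0]
opening: 0.204
```

Call:
{"api": "drive_tool", "payload": {"targets": [0, 0, 0.001, 0, 0, 0, 0, 0, 0, 0.002, 0, 0, 0, 0, 0, 0, 0.002, 0, 0, 0, 0, 0, 0, 0.002, 0, 0, 0, 0]}}

```text
clock: 9.1
eef_pos: [518.5, 40.3, 271.8]
tcp_rot: [-3.141, -0.0, 1.954]
contact_force: [0.1, 0.2, -2.1]
opening: 0.206
```

Call:
{"api": "drive_tool", "payload": {"targets": [0, 0, 0.001, 0, 0, 0, 0, 0, 0, 0.002, 0, 0, 0, 0, 0, 0, 0.002, 0, 0, 0, 0, 0, 0, 0.002, 0, 0, 0, 0]}}

```text
clock: 9.43
eef_pos: [518.6, 40.3, 269.8]
tcp_rot: [-3.141, 0.0, 1.954]
contact_force: [0.0, 0.9, -1.5]
opening: 0.203
```

Call:
{"api": "drive_tool", "payload": {"targets": [0, 0, 0.001, 0, 0, 0, 0, 0, 0, 0.002, 0, 0, 0, 0, 0, 0, 0.002, 0, 0, 0, 0]}}

```text
clock: 9.68
eef_pos: [518.5, 40.3, 267.7]
tcp_rot: [-3.141, -0.0, 1.954]
contact_force: [-0.4, 0.8, -1.3]
opening: 0.209
```

Call:
{"api": "drive_tool", "payload": {"targets": [0, 0, 0.001, 0, 0, 0, 0, 0, 0, 0.002, 0, 0, 0, 0, 0, 0, 0.002, 0, 0, 0, 0]}}

```text
clock: 9.93
eef_pos: [518.5, 40.3, 265.7]
tcp_rot: [-3.141, -0.0, 1.954]
contact_force: [-0.9, 0.3, -1.4]
opening: 0.204
```

Call:
{"api": "drive_tool", "payload": {"targets": [0, 0, 0.001, 0, 0, 0, 0, 0, 0, 0.002, 0, 0, 0, 0, 0, 0, 0.002, 0, 0, 0, 0]}}

```text
clock: 10.18
eef_pos: [518.6, 40.3, 263.7]
tcp_rot: [-3.142, -0.0, 1.954]
contact_force: [-0.0, -0.2, -0.4]
opening: 0.202
```

Call:
{"api": "drive_tool", "payload": {"targets": [0, 0, 0.001, 0, 0, 0, 0, 0, 0, 0.0015, 0, 0, 0, 0, 0, 0, 0.0015, 0, 0, 0, 0]}}

```text
clock: 10.43
eef_pos: [518.7, 40.3, 262.6]
tcp_rot: [3.141, 0.0, 1.954]
contact_force: [0.5, 0.0, 2.6]
opening: 0.205
```

Call:
{"api": "drive_tool", "payload": {"targets": [0, 0, 0.001, 0, 0, 0, 0, 0, 0, 0.0015, 0, 0, 0, 0, 0, 0, 0.0015, 0, 0, 0, 0]}}

```text
clock: 10.68
eef_pos: [518.9, 40.3, 261.3]
tcp_rot: [3.141, 0.0, 1.954]
contact_force: [-0.6, -1.3, 7.2]
opening: 0.205
```

Call:
{"api": "drive_tool", "payload": {"targets": [0, 0, -0.003, 0, 0, 0, 0, 0, 0, -0.0046, 0, 0, 0, 0, 0, 0, -0.0046, 0, 0, 0, 0]}}

```text
clock: 10.93
eef_pos: [518.6, 40.3, 265.6]
tcp_rot: [3.141, 0.0, 1.954]
contact_force: [0.1, -0.1, -1.7]
opening: 0.201
```

Call:
{"api": "drive_tool", "payload": {"targets": [0, 0.002, 0, 0, 0, 0, 0, 0, 0.004, 0, 0, 0, 0, 0, 0, 0.006, 0, 0, 0, 0, 0, 0, 0.008, 0, 0, 0, 0, 0, 0, 0.009, 0, 0, 0, 0, 0, 0, 0.01, 0, 0, 0, 0, 0, 0, 0.01, 0, 0, 0, 0, 0]}}

```text
clock: 11.52
eef_pos: [528.1, 44.1, 265.4]
tcp_rot: [3.142, 0.0, 1.954]
contact_force: [-0.2, -0.4, -0.8]
opening: 0.206
```

No contact so far. Continuing under the bail.

Call:
{"api": "drive_tool", "payload": {"targets": [0, 0.0015, 0, 0, 0, 0, 0, 0, 0.003, 0, 0, 0, 0, 0, 0, 0.0045, 0, 0, 0, 0, 0, 0, 0.005, 0, 0, 0, 0, 0, 0, 0.005, 0, 0, 0, 0, 0]}}

```text
clock: 11.93
eef_pos: [532.7, 46.0, 265.5]
tcp_rot: [3.142, 0.0, 1.954]
contact_force: [-0.2, 0.1, -1.7]
opening: 0.203
```

Call:
{"api": "drive_tool", "payload": {"targets": [0, 0.0015, 0, 0, 0, 0, 0, 0, 0.003, 0, 0, 0, 0, 0, 0, 0.004, 0, 0, 0, 0, 0, 0, 0.004, 0, 0, 0, 0, 0, 0, 0.004, 0, 0, 0, 0, 0]}}

```text
clock: 12.35
eef_pos: [536.3, 47.5, 265.5]
tcp_rot: [3.142, 0.0, 1.954]
contact_force: [-0.1, 0.1, -2.2]
opening: 0.204
```

Call:
{"api": "drive_tool", "payload": {"targets": [0, 0, -0.002, 0, 0, 0, 0, 0, 0, -0.004, 0, 0, 0, 0, 0, 0, -0.006, 0, 0, 0, 0, 0, 0, -0.007, 0, 0, 0, 0, 0, 0, -0.007, 0, 0, 0, 0]}}

```text
clock: 12.77
eef_pos: [536.4, 47.4, 272.9]
tcp_rot: [3.141, 0.0, 1.954]
contact_force: [0.8, 0.2, -0.7]
opening: 0.207
```

Call:
{"api": "drive_tool", "payload": {"targets": [0, 0, -0.002, 0, 0, 0, 0, 0, 0, -0.004, 0, 0, 0, 0, 0, 0, -0.006, 0, 0, 0, 0, 0, 0, -0.007, 0, 0, 0, 0, 0, 0, -0.007, 0, 0, 0, 0]}}

```text
clock: 13.18
eef_pos: [536.2, 47.4, 279.6]
tcp_rot: [3.142, 0.0, 1.954]
contact_force: [-0.4, -0.8, -2.9]
opening: 0.207
```

Call:
{"api": "drive_tool", "payload": {"targets": [0, 0, -0.002, 0, 0, 0, 0, 0, 0, -0.005, 0, 0, 0, 0, 0, 0, -0.008, 0, 0, 0, 0, 0, 0, -0.01, 0, 0, 0, 0, 0, 0, -0.01, 0, 0, 0, 0, 0, 0, -0.01, 0, 0, 0, 0]}}

```text
clock: 13.68
eef_pos: [536.3, 47.4, 289.7]
tcp_rot: [3.141, 0.0, 1.954]
contact_force: [-0.7, 0.8, -2.7]
opening: 0.203
```

```bash
python3 - <<'E'
from h import *
F=[]
for _ in range(6): grab_frame("scene");F.append(sense()["contact_force"])
print(np.array(F)); print(sense()["eef_pos"],sense()["clock"])
E
```

```text
[[ 0.1  0.  -3.7]
 [-0.   1.7 -3.3]
 [ 0.5  0.1 -3.2]
 [-0.2  0.5 -3.5]
 [ 0.3  0.1 -3.2]
 [-0.  -0.6 -2.7]]
[536.2  47.4 289.4] 13.9833
```

About 2 N of extra load at the right height, so the bail is hooked. Lifting out, easing in and out.

Call:
{"api": "drive_tool", "payload": {"targets": [0, 0, -0.003, 0, 0, 0, 0, 0, 0, -0.008, 0, 0, 0, 0, 0, 0, -0.014, 0, 0, 0, 0, 0, 0, -0.021, 0, 0, 0, 0, 0, 0, -0.028, 0, 0, 0, 0, 0, 0, -0.035, 0, 0, 0, 0, 0, 0, -0.042, 0, 0, 0, 0, 0, 0, -0.049, 0, 0, 0, 0, 0, 0, -0.055, 0, 0, 0, 0, 0, 0, -0.059, 0, 0, 0, 0, 0, 0, -0.06, 0, 0, 0, 0]}}

```text
clock: 14.9
eef_pos: [536.5, 47.4, 350.4]
tcp_rot: [3.14, 0.0, 1.954]
contact_force: [0.3, -0.2, -2.8]
opening: 0.202
```

Call:
{"api": "drive_tool", "payload": {"targets": [0, 0, -0.003, 0, 0, 0, 0, 0, 0, -0.008, 0, 0, 0, 0, 0, 0, -0.015, 0, 0, 0, 0, 0, 0, -0.023, 0, 0, 0, 0, 0, 0, -0.031, 0, 0, 0, 0, 0, 0, -0.039, 0, 0, 0, 0, 0, 0, -0.047, 0, 0, 0, 0, 0, 0, -0.055, 0, 0, 0, 0, 0, 0, -0.062, 0, 0, 0, 0, 0, 0, -0.067, 0, 0, 0, 0, 0, 0, -0.07, 0, 0, 0, 0, 0, 0, -0.07, 0, 0, 0, 0]}}

```text
clock: 15.9
eef_pos: [536.4, 47.4, 420.2]
tcp_rot: [3.141, 0.0, 1.954]
contact_force: [0.9, -0.3, -4.5]
opening: 0.205
```

```bash
python3 - <<'E'
from h import *
s=Cam("scene")
F=[]
for _ in range(5): grab_frame("scene");F.append(sense()["contact_force"])
print(np.mean(F,0)); print(sense()["eef_pos"],sense()["clock"])
a=s.img[150:300,230:390]
cv2.imwrite("pics/out.png",cv2.convertScaleAbs(cv2.resize(a,None,fx=4,fy=4,interpolation=cv2.INTER_CUBIC),alpha=1.4))
E
```

```text
[ 0.1  0.1 -3.3]
[536.1  47.4 419.1] 16.2
```

View pics/out.png

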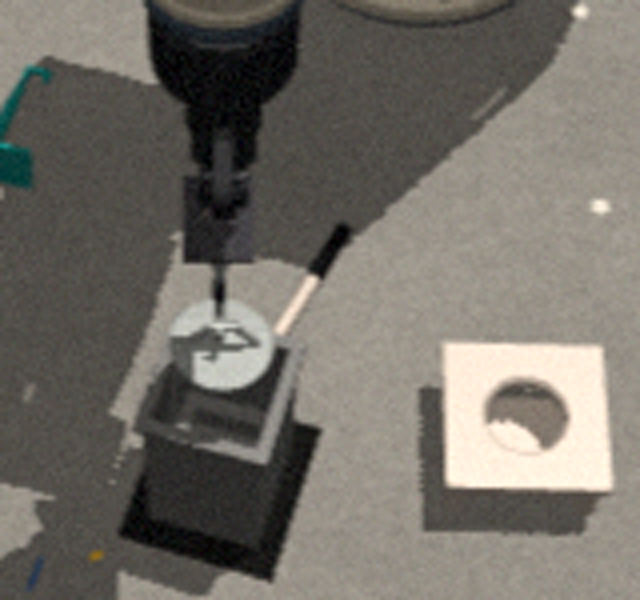

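The basket hangs on the hook clear of the tank: lid at crop (221,345), drip hole at (527,415) and now fully lit. I measure both.

```bash
python3 - <<'E'
from h import *
s=Cam("scene");t=Cam("top")
def big(c,x,y,w,h,lo,inv=False):
    g=cv2.resize(cv2.cvtColor(c.img,6)[y:y+h,x:x+w],None,fx=8,fy=8,interpolation=cv2.INTER_CUBIC)
    cs,_=cv2.findContours((g>lo).astype(np.uint8),0,1); return (max(cs,key=cv2.contourArea)[:,0]+.5)/8-.5+[x,y]
k=big(s,335,230,55,48,130); 
hu=cv2.convexHull(k.astype(np.float32))
for e in np.arange(.5,8,.2):
    q=cv2.approxPolyDP(hu,e,True)
    if len(q)<=4:break
q=q[:,0];W=np.array([s.at(p,50) for p in q]);print("plate",q,W,W.mean(0),np.linalg.norm(W-np.roll(W,-1,0),axis=1))
k=big(s,268,222,34,30,130); (c,ax,an)=cv2.fitEllipse(cv2.convexHull(k.astype(np.float32)));print("lid",c,ax,s.at(c,197.6))
k=big(t,178,198,55,55,165); hu=cv2.convexHull(k.astype(np.float32))
for e in np.arange(.5,8,.2):
    q=cv2.approxPolyDP(hu,e,True)
    if len(q)<=4:break
q=q[:,0];W=np.array([t.at(p,50) for p in q]);print("plate top",q,W,W.mean(0),np.linalg.norm(W-np.roll(W,-1,0),axis=1))
print(sense()["eef_pos"])
E
```

```text
plate [[340.4 235.3]
 [379.7 236.2]
 [382.8 271.2]
 [342.1 270.9]] [[411.3 162.9  50. ]
 [372.9 264.4  50. ]
 [472.3 303.1  50. ]
 [512.5 202.4  50. ]] [442.3 233.2  50. ] [108.5 106.7 108.5 108.7]
lid (287.473388671875, 236.47357177734375) (17.93402099609375, 23.0273380279541) [546.3  58.6 197.6]
plate top [[231.1 197.6]
 [232.4 252.4]
 [195.8 248.8]
 [184.1 217.2]] [[538.8 147.6  50. ]
 [358.9 143.   50. ]
 [371.4 262.5  50. ]
 [475.1 301.6  50. ]] [436.1 213.7  50. ] [180.  120.2 110.8 166.7]
[536.1  47.4 419.2]
```

Call:
{"api": "drive_tool", "payload": {"targets": [0.004, -0.0005, 0, 0, 0, 0, 0, 0.013, -0.0018, 0, 0, 0, 0, 0, 0.029, -0.004, 0, 0, 0, 0, 0, 0.05, -0.0067, 0, 0, 0, 0, 0, 0.075, -0.01, 0, 0, 0, 0, 0, 0.101, -0.0136, 0, 0, 0, 0, 0, 0.128, -0.0172, 0, 0, 0, 0, 0, 0.154, -0.0207, 0, 0, 0, 0, 0, 0.176, -0.0237, 0, 0, 0, 0, 0, 0.193, -0.026, 0, 0, 0, 0, 0, 0.203, -0.0273, 0, 0, 0, 0, 0, 0.207, -0.0278, 0, 0, 0, 0, 0]}}

```text
clock: 17.3
eef_pos: [432.0, 230.4, 419.6]
tcp_rot: [3.142, -0.0, 1.956]
contact_force: [0.8, -0.5, -3.0]
opening: 0.208
```

Call:
{"api": "drive_tool", "payload": {"targets": [0, 0, 0.003, 0, 0, 0, 0, 0, 0, 0.01, 0, 0, 0, 0, 0, 0, 0.02, 0, 0, 0, 0, 0, 0, 0.031, 0, 0, 0, 0, 0, 0, 0.043, 0, 0, 0, 0, 0, 0, 0.055, 0, 0, 0, 0, 0, 0, 0.067, 0, 0, 0, 0, 0, 0, 0.078, 0, 0, 0, 0, 0, 0, 0.088, 0, 0, 0, 0, 0, 0, 0.095, 0, 0, 0, 0, 0, 0, 0.099, 0, 0, 0, 0, 0, 0, 0.1, 0, 0, 0, 0]}}

```text
clock: 18.3
eef_pos: [432.9, 228.8, 318.6]
tcp_rot: [-3.14, 0.0, 1.954]
contact_force: [-0.4, -0.2, -2.5]
opening: 0.202
```

```bash
python3 - <<'E'
from h import *
F=[]
for _ in range(6): grab_frame("top");F.append(sense()["contact_force"])
st=sense();print(st["eef_pos"],st["tcp_rot"],st["clock"],np.mean(F,0))
s=Cam("scene");t=Cam("top")
z=st["eef_pos"][2]-87-122.7+6-18; print("lid z",z)
for w in([442.1,231.6,z],[442.1,231.6,50]): print(s.px(w),t.px(w))
a=s.img[195:285,320:410];b=t.img[180:270,165:255]
cv2.imwrite("pics/drip1.png",cv2.resize(np.hstack([a,b]),None,fx=4.4,fy=4.4,interpolation=cv2.INTER_CUBIC))
E
```

```text
[433.3 229.2 320.1] [ 3.1 -0.   2. ] 18.6 [-0.1 -0.2 -3.3]
lid z 98.35856959891201
[362.9 244.4] [203.3 226.4]
[360.7 252.8] [205.4 227.1]
```

View pics/drip1.png

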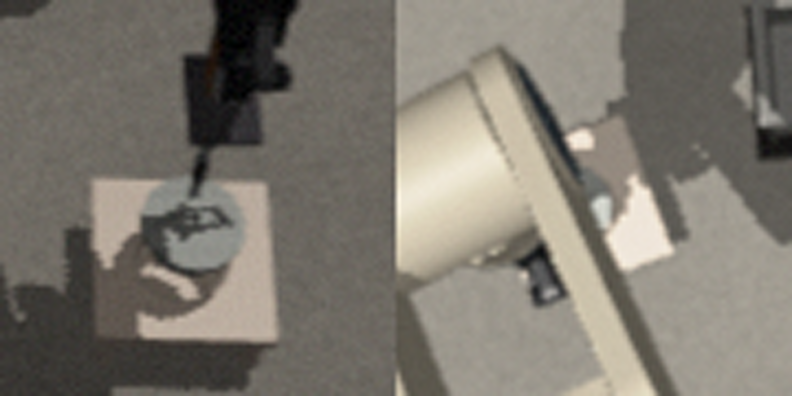

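Scene crop: the lid is centred at crop (192,224), within about 2 mm of the aligned prediction. I lower it gently.

Call:
{"api": "drive_tool", "payload": {"targets": [0, -0.001, 0.004, 0, 0, 0, 0, 0, -0.001, 0.009, 0, 0, 0, 0, 0, -0.001, 0.013, 0, 0, 0, 0, 0, -0.001, 0.016, 0, 0, 0, 0, 0, -0.001, 0.019, 0, 0, 0, 0, 0, -0.001, 0.022, 0, 0, 0, 0, 0, -0.001, 0.024, 0, 0, 0, 0, 0, -0.001, 0.024, 0, 0, 0, 0]}}

```text
clock: 19.37
eef_pos: [432.0, 228.6, 295.0]
tcp_rot: [-3.141, 0.0, 1.954]
contact_force: [-0.2, 0.3, -3.5]
opening: 0.202
```

Call:
{"api": "drive_tool", "payload": {"targets": [0, 0, 0.003, 0, 0, 0, 0, 0, 0, 0.006, 0, 0, 0, 0, 0, 0, 0.009, 0, 0, 0, 0, 0, 0, 0.012, 0, 0, 0, 0, 0, 0, 0.014, 0, 0, 0, 0, 0, 0, 0.014, 0, 0, 0, 0]}}

```text
clock: 19.87
eef_pos: [431.9, 228.5, 280.9]
tcp_rot: [-3.141, 0.0, 1.954]
contact_force: [0.2, 0.0, -3.3]
opening: 0.206
```

```bash
python3 - <<'E'
from h import *
F=[]
for _ in range(6): grab_frame("top");F.append(sense()["contact_force"])
st=sense();print(st["eef_pos"],st["clock"],np.mean(F,0))
E
```

```text
[432.2 228.7 281.6] 20.1667 [-0.3  0.4 -2.9]
```

Call:
{"api": "drive_tool", "payload": {"targets": [0, 0, 0.002, 0, 0, 0, 0, 0, 0, 0.004, 0, 0, 0, 0, 0, 0, 0.006, 0, 0, 0, 0, 0, 0, 0.008, 0, 0, 0, 0, 0, 0, 0.008, 0, 0, 0, 0]}}

```text
clock: 20.58
eef_pos: [432.1, 228.6, 273.2]
tcp_rot: [-3.141, 0.0, 1.954]
contact_force: [0.3, -0.8, -0.9]
opening: 0.202
```

```bash
python3 - <<'E'
from h import *
F=[]
for _ in range(6): grab_frame("top");F.append(sense()["contact_force"])
st=sense();print(st["eef_pos"],st["clock"],np.mean(F,0))
E
```

```text
[432.2 228.7 273.6] 20.8833 [ 0.1 -0.1 -1.5]
```

The load came off at the height expected for seated. I lower to the lid by feel, which also checks that it is home.

Call:
{"api": "drive_tool", "payload": {"targets": [0, 0, 0.002, 0, 0, 0, 0, 0, 0, 0.004, 0, 0, 0, 0, 0, 0, 0.006, 0, 0, 0, 0, 0, 0, 0.0075, 0, 0, 0, 0, 0, 0, 0.0085, 0, 0, 0, 0, 0, 0, 0.0085, 0, 0, 0, 0]}}

```text
clock: 21.38
eef_pos: [432.0, 228.6, 264.7]
tcp_rot: [-3.141, 0.0, 1.954]
contact_force: [0.1, -0.5, -0.7]
opening: 0.205
```

Call:
{"api": "drive_tool", "payload": {"targets": [0, 0, 0.001, 0, 0, 0, 0, 0, 0, 0.002, 0, 0, 0, 0, 0, 0, 0.0025, 0, 0, 0, 0, 0, 0, 0.0025, 0, 0, 0, 0]}}

```text
clock: 21.72
eef_pos: [432.3, 228.7, 262.7]
tcp_rot: [3.141, -0.0, 1.954]
contact_force: [-0.1, -0.6, 2.5]
opening: 0.204
```

```bash
python3 - <<'E'
from h import *
F=[]
for _ in range(4): grab_frame("top");F.append(sense()["contact_force"])
st=sense();print(st["eef_pos"],st["clock"],np.mean(F,0))
E
```

```text
[432.3 228.7 262.7] 21.9167 [-0.5  0.2  2.4]
```

Contact at 263.8 mm against 263.7 in the tank, where the lid top was at 54 mm, so the flange is flat on the plate. Now I back the hook out.

Call:
{"api": "drive_tool", "payload": {"targets": [0, 0, -0.0015, 0, 0, 0, 0, 0, 0, -0.003, 0, 0, 0, 0, 0, 0, -0.003, 0, 0, 0, 0, 0, -0.0015, -0.003, 0, 0, 0, 0, 0, -0.003, -0.003, 0, 0, 0, 0, 0, -0.005, -0.003, 0, 0, 0, 0, 0, -0.007, -0.003, 0, 0, 0, 0, 0, -0.008, -0.003, 0, 0, 0, 0, 0, -0.008, -0.003, 0, 0, 0, 0]}}

```text
clock: 22.67
eef_pos: [424.4, 225.5, 265.4]
tcp_rot: [-3.141, 0.0, 1.954]
contact_force: [0.4, -0.3, -2.0]
opening: 0.203
```

Call:
{"api": "drive_tool", "payload": {"targets": [0, -0.002, 0, 0, 0, 0, 0, 0, -0.004, 0, 0, 0, 0, 0, 0, -0.006, 0, 0, 0, 0, 0, 0, -0.009, 0, 0, 0, 0, 0, 0, -0.012, 0, 0, 0, 0, 0, 0, -0.014, 0, 0, 0, 0, 0, 0, -0.015, 0, 0, 0, 0, 0, 0, -0.015, 0, 0, 0, 0, 0]}}

```text
clock: 23.33
eef_pos: [410.6, 220.0, 265.5]
tcp_rot: [3.142, 0.0, 1.954]
contact_force: [0.1, 0.4, -1.5]
opening: 0.202
```

Call:
{"api": "drive_tool", "payload": {"targets": [0, 0, -0.002, 0, 0, 0, 0, 0, 0, -0.004, 0, 0, 0, 0, 0, 0, -0.006, 0, 0, 0, 0, 0, 0, -0.008, 0, 0, 0, 0, 0, 0, -0.01, 0, 0, 0, 0, 0, 0, -0.01, 0, 0, 0, 0]}}

```text
clock: 23.83
eef_pos: [411.1, 220.2, 276.0]
tcp_rot: [3.141, -0.0, 1.954]
contact_force: [0.7, -0.4, -1.3]
opening: 0.206
```

Free of the bail. I lift clear and look once.

Call:
{"api": "drive_tool", "payload": {"targets": [0, 0, -0.006, 0, 0, 0, 0, 0, 0, -0.018, 0, 0, 0, 0, 0, 0, -0.034, 0, 0, 0, 0, 0, 0, -0.052, 0, 0, 0, 0, 0, 0, -0.07, 0, 0, 0, 0, 0, 0, -0.088, 0, 0, 0, 0, 0, 0, -0.102, 0, 0, 0, 0, 0, 0, -0.109, 0, 0, 0, 0, 0, 0, -0.11, 0, 0, 0, 0]}}

```text
clock: 24.58
eef_pos: [411.3, 220.3, 387.1]
tcp_rot: [3.139, -0.0, 1.954]
contact_force: [0.1, -0.4, -2.2]
opening: 0.205
```

Call:
{"api": "drive_tool", "payload": {"targets": [-0.01, -0.002, 0, 0, 0, 0, 0, -0.03, -0.005, 0, 0, 0, 0.03, 0, -0.06, -0.009, 0, 0, 0, 0.06, 0, -0.09, -0.014, 0, 0, 0, 0.09, 0, -0.12, -0.019, 0, 0, 0, 0.12, 0, -0.15, -0.024, 0, 0, 0, 0.15, 0, -0.18, -0.029, 0, 0, 0, 0.18, 0, -0.21, -0.033, 0, 0, 0, 0.21, 0, -0.24, -0.038, 0, 0, 0, 0.24, 0, -0.27, -0.043, 0, 0, 0, 0.27, 0, -0.3, -0.048, 0, 0, 0, 0.3, 0, -0.33, -0.052, 0, 0, 0, 0.33, 0]}}

```text
clock: 25.58
eef_pos: [485.0, -107.6, 384.2]
tcp_rot: [-3.139, -0.0, 1.622]
contact_force: [1.0, 1.0, -1.8]
opening: 0.197
```

```bash
python3 - <<'E'
from h import *
s=Cam("scene");st=sense();print(st["eef_pos"],st["tcp_rot"]*1000,st["contact_force"],st["clock"])
cv2.imwrite("pics/seated.png",cv2.resize(s.img[205:295,315:415],None,fx=6,fy=6,interpolation=cv2.INTER_CUBIC))
for w in([442.1,231.6,54],[442.1,231.6,74.5]):print(s.px(w))
E
```

```text
[ 486.5 -111.6  384.2] [-3140.4     3.1  1619.3] [ 1.3 -3.8 -2. ] 25.6333
[360.9 252.1]
[361.8 248.6]
```

View pics/seated.png

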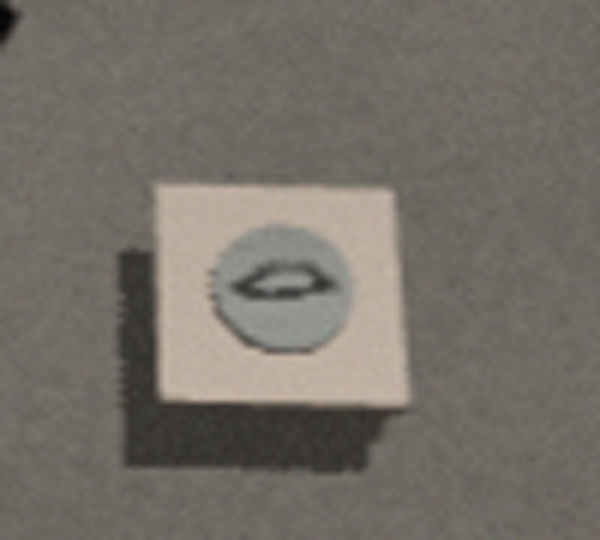

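Scene crop: the basket lid is flat and central on the drip plate at crop (285,288), its bail free. Now back to the stand.

Call:
{"api": "drive_tool", "payload": {"targets": [-0.02, 0.003, 0, 0, 0, 0.005, 0, -0.04, 0.007, 0, 0, 0, 0.01, 0, -0.06, 0.01, 0, 0, 0, 0.02, 0, -0.08, 0.014, 0, 0, 0, 0.03, 0, -0.1, 0.017, 0, 0, 0, 0.035, 0, -0.113, 0.02, 0, 0, 0, 0.037, 0, -0.12, 0.021, 0, 0, 0, 0.037, 0, -0.122, 0.021, 0, 0, 0, 0.037, 0, -0.122, 0.021, 0, 0, 0, 0.037, 0, -0.122, 0.021, 0, 0, 0, 0.037, 0]}}

```text
clock: 26.47
eef_pos: [513.0, -225.5, 385.2]
tcp_rot: [-3.141, -0.001, 1.587]
contact_force: [-0.1, 0.3, -1.3]
opening: 0.199
```

```bash
python3 - <<'E'
from h import *
F=[]
for _ in range(5): grab_frame("top");F.append(sense()["contact_force"])
s=Cam("scene");st=sense();print(st["eef_pos"],st["tcp_rot"]*1000,np.mean(F,0),st["clock"])
cv2.imwrite("pics/back.png",cv2.convertScaleAbs(cv2.resize(s.img[145:235,150:230],None,fx=6,fy=6,interpolation=cv2.INTER_CUBIC),alpha=1.6))
E
```

```text
[ 513.4 -225.7  385.7] [3141.4    0.1 1587.5] [ 0.1  0.3 -1.7] 26.7667
```

View pics/back.png

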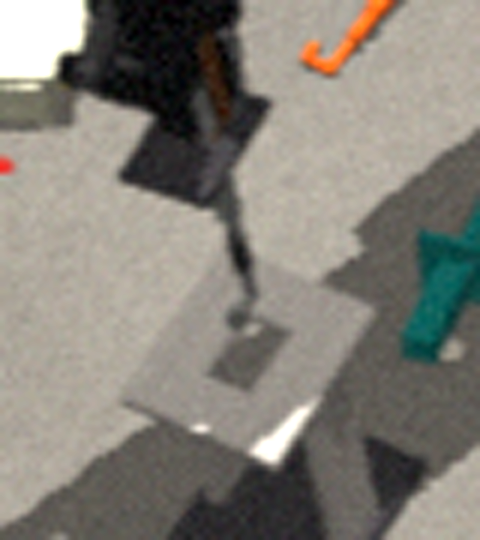

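Back over the slot in the same pose as at pickup, the hook just above the slot at crop (240,315). Lowering.

Call:
{"api": "drive_tool", "payload": {"targets": [0, 0, 0.004, 0, 0, 0, 0, 0, 0, 0.012, 0, 0, 0, 0, 0, 0, 0.022, 0, 0, 0, 0, 0, 0, 0.034, 0, 0, 0, 0, 0, 0, 0.046, 0, 0, 0, 0, 0, 0, 0.058, 0, 0, 0, 0, 0, 0, 0.07, 0, 0, 0, 0, 0, 0, 0.08, 0, 0, 0, 0, 0, 0, 0.087, 0, 0, 0, 0, 0, 0, 0.09, 0, 0, 0, 0, 0, 0, 0.09, 0, 0, 0, 0]}}

```text
clock: 27.68
eef_pos: [513.1, -226.1, 294.6]
tcp_rot: [-3.14, -0.0, 1.587]
contact_force: [0.1, -0.2, -2.2]
opening: 0.206
```

Call:
{"api": "drive_tool", "payload": {"targets": [0, 0, 0.006, 0, 0, 0, 0, 0, 0, 0.014, 0, 0, 0, 0, 0, 0, 0.023, 0, 0, 0, 0, 0, 0, 0.032, 0, 0, 0, 0, 0, 0, 0.041, 0, 0, 0, 0, 0, 0, 0.049, 0, 0, 0, 0, 0, 0, 0.055, 0, 0, 0, 0, 0, 0, 0.059, 0, 0, 0, 0, 0, 0, 0.06, 0, 0, 0, 0, 0, 0, 0.06, 0, 0, 0, 0]}}

```text
clock: 28.52
eef_pos: [513.3, -226.2, 235.2]
tcp_rot: [-3.141, -0.0, 1.587]
contact_force: [-0.3, -0.9, -1.1]
opening: 0.204
```

Call:
{"api": "drive_tool", "payload": {"targets": [0, 0, 0.001, 0, 0, 0, 0, 0, 0, 0.002, 0, 0, 0, 0, 0, 0, 0.003, 0, 0, 0, 0, 0, 0, 0.003, 0, 0, 0, 0]}}

```text
clock: 28.85
eef_pos: [513.4, -226.2, 232.6]
tcp_rot: [3.141, 0.0, 1.587]
contact_force: [-0.1, 0.2, -1.3]
opening: 0.203
```

Call:
{"api": "drive_tool", "payload": {"targets": [0, 0, 0.0005, 0, 0, 0, 0, 0, 0, 0.001, 0, 0, 0, 0, 0, 0, 0.001, 0, 0, 0, 0]}}

```text
clock: 29.1
eef_pos: [513.5, -226.2, 232.1]
tcp_rot: [3.141, 0.0, 1.587]
contact_force: [-0.8, 0.0, 4.1]
opening: 0.208
```

The guard is on the plate. I release and rise.

Call:
{"api": "drive_tool", "payload": {"targets": [0, 0, 0, 0, 0, 0, 0.3, 0, 0, 0, 0, 0, 0, 0.45, 0, 0, 0, 0, 0, 0, 0.6, 0, 0, 0, 0, 0, 0, 0.6, 0, 0, 0, 0, 0, 0, 0.6, 0, 0, -0.005, 0, 0, 0, 0.6, 0, 0, -0.015, 0, 0, 0, 0.6, 0, 0, -0.03, 0, 0, 0, 0.6, 0, 0, -0.05, 0, 0, 0, 0.6, 0, 0, -0.075, 0, 0, 0, 0.6, 0, 0, -0.1, 0, 0, 0, 0.6]}}

```text
clock: 30.02
eef_pos: [513.1, -226.1, 333.2]
tcp_rot: [-3.141, -0.0, 1.587]
contact_force: [0.0, 0.2, 0.0]
opening: 0.599
```

Call:
{"api": "drive_tool", "payload": {"targets": [0, -0.01, -0.02, 0, 0, 0, 0.6, 0.01, -0.03, -0.04, 0, 0, 0, 0.6, 0.035, -0.05, -0.06, 0, 0, 0, 0.6, 0.065, -0.065, -0.08, 0, 0, 0, 0.6, 0.095, -0.08, -0.09, 0, 0, 0, 0.6, 0.125, -0.09, -0.1, 0, 0, 0, 0.6, 0.155, -0.1, -0.1, 0, 0, 0, 0.6, 0.18, -0.1, -0.1, 0, 0, 0, 0.6, 0.195, -0.1, -0.1, 0, 0, 0, 0.6, 0.2, -0.1, -0.1, 0, 0, 0, 0.6, 0.2, -0.1, -0.1, 0, 0, 0, 0.6]}}

```text
clock: 30.93
eef_pos: [410.1, -27.0, 432.3]
tcp_rot: [3.14, 0.0, 1.589]
contact_force: [0.8, 0.4, 0.4]
opening: 0.605
```

```bash
python3 - <<'E'
from h import *
s=Cam("scene");st=sense();print(st["eef_pos"],st["contact_force"],st["clock"])
cv2.imwrite("pics/final.png",cv2.convertScaleAbs(cv2.resize(s.img[90:390,60:460],None,fx=2,fy=2,interpolation=cv2.INTER_CUBIC),alpha=1.2))
E
```

```text
[410.2 -27.8 432.1] [-0.5  0.   1.3] 30.9833
```

View pics/final.png

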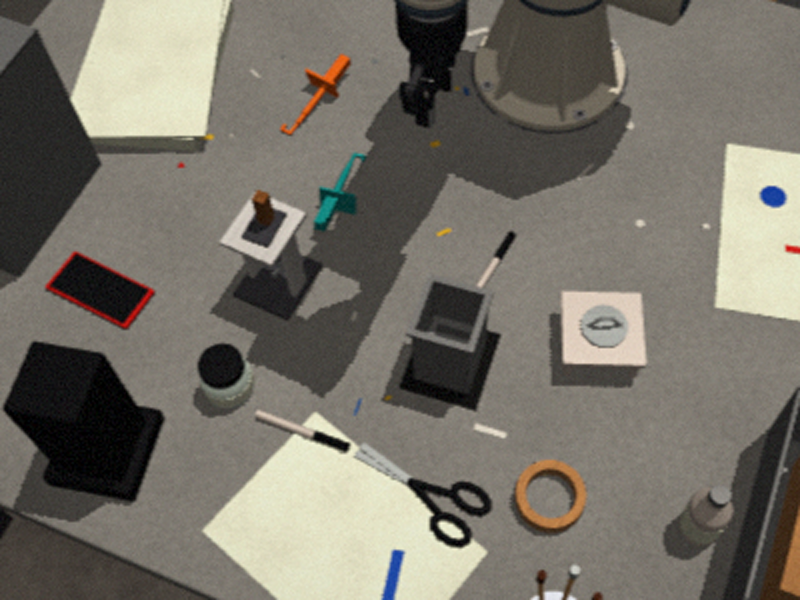

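The final view shows the rod upright in its slot at (263,212), the basket flat in the drip hole at (603,325), the tank empty and the bystanders where they were.

```bash
python3 -c "
from rig import *
print(sign_off())"
```

```text
the job is handed in; nothing more can be done
None
```

The basket is out of the tank and seated in the drip hole, and the rod is back in its stand slot. I handed the job in at about 31 s of the 69 s allowed.

- **Hooking and lifting:** I gripped the rod by its handle at 40 N and felt for the lid, which put the hook's reach at about 123 mm. Touch forces stayed below about 9 N. The lifted load was about 2 N, so the basket weighs about 200 g.
- **Seating:** Touching the lid again on the drip stand gave contact at 263.8 mm tool height, against 263.7 mm in the tank. Both put the lid top at 54 mm, so the flange is flat on the plate.
- **Rod return:** The guard came down at the same height as at pickup (232.1 mm), and the gripper released and withdrew cleanly.
- **Final picture:** The rod is upright in the slot, the basket lid is flat and central on the drip stand, the tank is empty, and the bystanders and look-alikes are where they were.

**Disagreements:**
- My picture estimate of the hook's reach was 127–131 mm, so I went by touch.
- The two cameras differed by about 3 mm on the drip centre, and I used the mean.

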